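# Hinge polisher: lever to medium speed, then hold the dead-man paddle half way

## Task

Get the little bench polisher running: first swing the orange-knobbed speed lever round to the middle of the green mark, and only then press the dead-man paddle down with the fingertips until its yellow nose is level with the middle of the green band on the post beside it (half its travel), and keep it there: you finish still holding the paddle down at that height. Do not push the paddle anywhere near its bottom stop, which trips the machine, do not press it at all while the lever is off the green mark, and leave everything else on the table where it stands.

Things in the scene. Friction and masses are not known exactly. Their poses are not given: they have to be found in the camera images.
- speed_box: Grey control box with a black dial face on top, 150 (its x) x 180 (its y) x 50 mm high, fixed to the table. Origin: centre of its underside; z up; its -x side faces roughly to the robot. The lever's upright pivot axis stands 45 mm from the origin along the box's +x. Dial marks (18 x 20 mm) lie flat on the top face 99 mm from the pivot: white (slow), green (medium) and red (fast), in this order from the box's +y side to its -y side.
- speed_lever (a joint): Angle of the speed lever in rad about the upright pivot, 0 to 1.6, growing counter-clockwise seen from above. Measured in the box's frame the lever points from the pivot along (-cos(a), -sin(a)) with a = reading - 0.8: at 0 it points to -x and +y, at 0.8 straight along -x. White mark at 0.1, middle of the green mark at 1.0 (the mark spans 0.9 to 1.1), red at 1.5. A stiff hinge: the lever stays where it is left; it takes about 2 N at the knob to move.
- lever_knob (a point): Middle of the upright orange knob (a round post, 22 mm diameter, 43 mm high) at the end of the lever, 72 mm from the pivot; this point is 86 mm above the table, the knob's foot at 64 mm and its top at 107 mm. The lever's bar under the knob is a level 10 mm steel rod whose top is 67 mm above the table (17 mm above the box's top face).
- paddle_base: Blue base plate of the dead-man paddle, 170 (its x) x 130 (its y) x 30 mm high, fixed to the table. Origin: centre of its underside; z up. The paddle's level hinge axis runs along the base's y, 55 mm from the origin along +x and 40 mm above the table; the paddle rises from it towards the base's -x, roughly to the robot. A 12 mm square gauge post stands at (-61, +48) mm of the base, up to 108 mm high, banded red (below 62 mm), green (62 to 77 mm) and white (above).
- paddle (a joint): How far the paddle is pressed, in rad: 0 released (paddle sloping up at 0.5 rad), 0.25 half way (yellow nose level with the middle of the green band), 0.5 on its bottom stop (paddle level). The slope is 0.5 minus the reading. The green band answers to 0.19 to 0.31. A spring pushes it back up: pressed on its pad it takes about 3 N to start, 7 N half way and 11 N at the bottom. It trips at 0.44.
- paddle_pad (a point): Point to press: top of the black rubber pad (50 x 40 mm, centred 10 mm nearer the hinge) on the middle of the aluminium paddle, 100 mm from the hinge axis along the paddle and 7 mm above the plane through the axis along the paddle. About 94 mm above the table when released, 71 mm half way. The paddle is 50 mm wide and 8 mm thick, its yellow 10 mm nose bar is 120 mm from the hinge axis. z is the paddle's normal.
- driver_block: Wooden block, 60 x 170 x 70 mm, holding four upright screwdrivers (165 mm high over all). Leave alone. Origin: centre of the underside.
- hinge: Loose steel mortise hinge lying open, 75 x 66 x 12 mm. Leave alone. Origin: centre of the underside.
- depth_gauge: Blue plastic depth gauge lying flat, T-shaped, 75 mm head and 120 mm blade, 24 mm high. Leave alone. Origin: middle of the head's underside.
- jar: Glass jar with clip-latch lid, 72 mm diameter, 90 mm high. Leave alone. Origin: centre of the underside.
- punch: Silver centre punch lying down, 12 mm thick, 120 mm long along its x. Leave alone. Origin: its middle, at table level.
- tea_glass: Small waisted amber tea glass, 56 mm wide, 82 mm high. Leave alone. Origin: centre of the underside.
Mind the look-alikes: they are no part of the job. Of the things like the paddle_base, leave any that is turquoise; of the rest the smaller one is meant.

How it is judged (in metres and radians):
On the way, in this order (a step that is already met when the one before it is completed fails the run):
1. the speed lever stands still on the green mark while the paddle is still released (value of joint speed_lever between 0.9 and 1.1 rad and velocity of joint speed_lever between -0.1 and 0.1 rad/s and value of joint paddle below 0.06 rad), for 0.3 s.
2. the paddle is held half way down by the fingers (value of joint speed_lever between 0.9 and 1.1 rad and value of joint paddle between 0.19 and 0.31 rad and contact force between paddle_base and the fingers above 2 N), for 1 s.
At the end, for the whole second after the job is handed in: The speed lever reads 0.9 to 1.1 rad (on the green mark); the paddle is still, held by the fingers at 0.19 to 0.31 rad (nose within the green band) with 2 to 25 N on it, and stays so through the last second (all of step 2 and velocity of joint paddle between -0.1 and 0.1 rad/s and contact force between paddle_base and the fingers below 25 N); the arm keeps its last pose, push and grip.
It fails at once if the paddle is pushed close to its bottom stop (beyond 0.44 rad), which trips the machine (value of joint paddle above 0.44 rad).
It fails at once if the paddle is pressed (beyond 0.1 rad) while the lever is off the green mark (value of joint paddle above 0.1 rad and not (value of joint speed_lever between 0.9 and 1.1 rad)).
It fails at once if something else on the table is shifted by more than 20 mm (distance of any of driver_block, hinge, depth_gauge, jar, punch, tea_glass from where it was at the start of the episode above 0.02 m).
It also fails if it takes over 48 s, if anything falls off the work surface, if the arm or the gripper's body presses on something with over 40 N, if the wrist force passes 120 N, or if a joint passes its speed limit or range.

## Robot

A 6-joint arm with a two-finger parallel gripper is mounted at the origin on the work surface. World frame = base frame: x ahead of the robot, y to its left, z up, the work surface at z = 0. Lengths are in mm, angles in degrees, forces in N, time in s.
With the tool pointing down it reaches from about 425 to 950 mm from the base axis. Payload 14.7 kg.
Tool frame: the origin (TCP) lies on the centre line of the jaws, within the pads' length; the fingertips stand env.tip_reach ahead of it and the grasp point (between the pads) lies 5 mm behind it (env.tip_reach is the distance from the TCP to the fingertips, in mm); z points along the fingers, y is the line along which they close (so a half turn about z gives the same grasp; the last joint's range is limited). The gripper opens to 85 mm and grips with 20 to 120 N. Pads are 22 mm wide; open, the fingers measure 114 mm over their backs; the gripper's body (76 mm by 85 mm) begins 54 mm behind the grasp point. The pads swing forward as they close: fully open they stand 13 mm farther back than shut.
Start: joints at [-75.321, 27.513, 91.461, -0, 61.026, -2.67], TCP at [193.842, -620.417, 245.297] pointing down, gripper open.
Joint ranges: [-157.49, 157.49], [-46.99, 117.5], [13.45, 153.17], [-89.5, 269.5], [5.16, 153.95], [-167.48, 167.48]. Speed limits (degrees/s): [108.29, 108.29, 136.94, 172.46, 172.46, 172.46].

## Interface

Orientations are given as [roll, pitch, yaw] about the fixed x, y, z axes, in that order (R = Rz(yaw) Ry(pitch) Rx(roll)).
In Python, from station import env gives the robot as it stands.
- The arm moves only by the tool play_rows, never from a script. Its argument "steps" is a list of rows, each a list of 7 numbers: the shift along the tool's x, y, z in cm, then the turn, a rotation vector about the tool's x, y, z in rad, then the closure, from -1 (fully open) to 1 (shut). In form: [[tx, ty, tz, ax, ay, az, claw], ...]. A call has 1 to 12 rows; each row is the pose to reach, as a shift and turn from the pose commanded when the call began, along the tool's axes at that moment; what a row does not reach only later rows make up. A row lasts 1/8 s, in which the tool goes at most 62.5 mm and 10.7 degrees, less where a joint would pass 70% of its speed; a pose out of reach is approached as far as the arm can. A call with a gripper value outside its range is refused whole. The fingers move at their own pace and stop on an object; "squeeze" is the grip in N (left out, the last holds). Time passes only in rows, so rows that repeat a pose let the fingers close. It gives the time, the measured TCP pose, the force, the opening and the grip force at its end, in the units of the state.
- env.sense(): the state, without advancing time (a new reading comes with each control period).
- env.camera(name): name is "scene" or "top"; returns (picture, depth): 384x512x3 uint8, red, green, blue; 384x512 float32, mm along the optical axis (not along the pixel's ray), 0 where there is no reading.
- env.calibration(name): a dict with "fx", "fy", "cx", "cy" (pixels), "eye" and "attitude" of the camera in the world. Camera axes: x right, y down, z forward; pixel columns grow to the right and rows downward; lengths in mm; the calibration is good to about 2 mm. A picture is of the moment at which its call begins. calibration takes no time and is no camera call.
- env.finish_job(): hands the job in; it is judged then, once.
Trained networks look in the newest picture that a camera, given by its name, has taken for a name from the list of things; names that differ only in an ending like _2 or _b are one class to them, and where a whole thing is asked for, a point or a joint stands for the part that bears it (a point fixed in the world has none). Each returns a list of dicts, best first, with "score" (0 to 1); they miss things now and then, are a little off and sometimes report something else, mostly with a low value. They report only what shows in the picture. A call takes as long as a camera call. They do not tell look-alikes from the thing itself.
- env.masks_of(label, camera): "region" (384x512 bool, what is visible of it) and "rect" ([left, top, width, height] in pixels, round what is visible of it).
The state is a dict: "clock": time; "qpos": joint angles; "joint_vel": joint speeds; "tau": joint torques, N m; "ee_pos": TCP position; "eef_rot": TCP orientation; "ft_force": force on the tool from outside, world axes, zero at the start; "ft_torque": the same for the moment, N m; "gripper_width": opening from 0.0 (shut) to 1.0 (fully open); "gripper_force": force on a finger pad.
Only numpy, scipy, OpenCV 4.12 (cv2) and the standard library are available. Lean on these libraries where they do the work, as an engineer would, in place of code of your own. Each camera call takes 0.05 s, during which the arm holds its last target. There are 200 camera calls.

## Working session

There is one attempt and no reset: what is moved stays moved. The work goes in short steps, Python scripts to look and compute and a tool call to move; the robot and the scene stay as the last step left them, time stands still between calls to the robot, and variables do not carry over. Pictures are saved under pics/ and viewed, at most 10 in all, crops included, and the job is handed in when it is done.

Besides the shell and the picture viewer there is one more tool, called after "Emit:" by a JSON object that holds its "fn" and its "kwargs". play_rows: Moves the arm, as the interface text tells. Its arguments: {"type":"object","properties":{"steps":{"type":"array"},"squeeze":{"type":"number"}},"required":["steps"]}

```bash
mkdir -p pics; cat > h.py <<'E'
import numpy as np, cv2
from station import env
from scipy.spatial.transform import Rotation as R
def cloud(name):
    p,d=env.camera(name); c=env.calibration(name)
    v,u=np.mgrid[:384,:512]
    P=np.stack([(u-c['cx'])/c['fx']*d,(v-c['cy'])/c['fy']*d,d],-1)
    A=np.array(c['attitude'])
    if A.shape!=(3,3): A=R.from_euler('xyz',A,degrees=True).as_matrix()
    W=P@A.T+np.array(c['eye']); W[d<=0]=np.nan
    return p,W
def save(n,p): cv2.imwrite('pics/'+n,cv2.cvtColor(p,cv2.COLOR_RGB2BGR))
E
python3 - <<'E'
from h import *
print(env.calibration('top'),env.calibration('scene'),env.tip_reach,env.sense())
ims=[]
for n in('top','scene'):
    p,W=cloud(n); save(n+'.png',p); np.save(n+'.npy',W)
    for l in('speed_box','lever_knob','paddle_base','paddle_pad'):
        for m in env.masks_of(l,n):
            r=m['region']; print(n,l,round(m['score'],2),m['rect'],np.nanmedian(W[r],0).round(), np.nanpercentile(W[r][:,2],[5,95]).round())
E
```

```text
{'fx': 488.856500318042, 'fy': 488.856500318042, 'cx': 254.26764933112432, 'cy': 196.85921775704128, 'eye': array([ 437.7627065 ,   11.21243082, 1515.25608706]), 'attitude': array([-176.02361199,    0.92343864,  -89.75455971])} {'fx': 370.89347938896384, 'fy': 370.89347938896384, 'cx': 251.8369930886031, 'cy': 191.43198982454132, 'eye': array([1182.92845625, -141.56937938, 1177.12150231]), 'attitude': array([-148.85203488,   -0.7527684 ,   78.07284785])} 14.0 {'clock': 0.0, 'qpos': array([-7.53192734e+01,  2.75495920e+01,  9.14960401e+01, -1.53724739e-03,
        6.10270214e+01, -2.66854080e+00]), 'joint_vel': array([-0.11741024,  0.02829175,  0.08286689,  0.0819331 , -0.02037992,
        0.05042283]), 'tau': array([ 2.12811479e-03, -9.50631237e+01, -4.30179298e+01, -1.58170674e-04,
        1.22773612e-02, -4.11992301e-05]), 'ee_pos': array([ 193.74695568, -620.00758058,  244.66047711]), 'eef_rot': array([-1.79927363e+02, -2.04014222e-03,  1.73500116e+01]), 'ft_force': array([ 0.07167485, -0.0215229 , -1.09084564]), 'ft_torque': array([ 0.00872609, -0.02304784,  0.0095444 ]), 'grippe
[... 823 characters left out ...]
speed_box 0.93 [164.8, 194.0, 64.9, 57.1] [ 601. -192.   49.] [16. 69.]
scene lever_knob 0.56 [196.8, 199.8, 10.8, 33.4] [ 614. -170.   73.] [ 65. 108.]
scene lever_knob 0.2 [294.1, 175.3, 28.1, 38.8] [577. 194.  71.] [ 43. 100.]
scene paddle_base 0.93 [148.5, 130.5, 48.5, 55.0] [ 323. -241.   31.] [13. 96.]
scene paddle_base 0.87 [278.5, 165.9, 54.0, 62.1] [588. 181.  31.] [16. 97.]
scene paddle_base 0.56 [303.4, 98.4, 61.0, 66.1] [338. 370.  39.] [ 14. 125.]
scene paddle_pad 0.91 [295.7, 175.2, 25.0, 40.0] [578. 194.  69.] [ 32. 100.]
scene paddle_pad 0.8 [162.8, 135.0, 24.2, 35.7] [ 313. -242.   69.] [ 42. 100.]
scene paddle_pad 0.78 [326.6, 108.6, 24.0, 38.7] [323. 386.  89.] [ 52. 128.]
```

View pics/top.png

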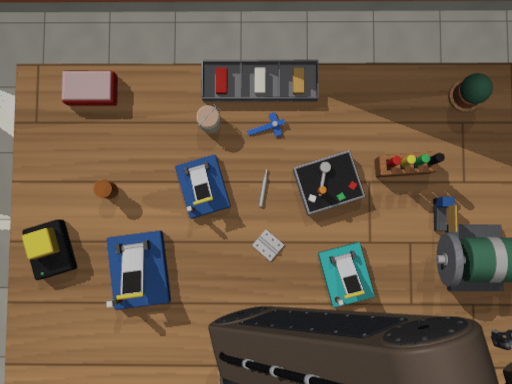

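View pics/scene.png

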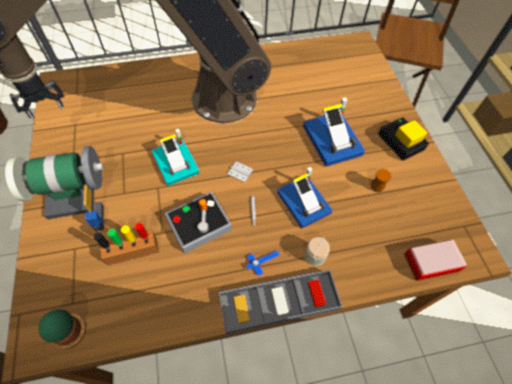

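The top view shows the speed box at (330,182) with its knob at (322,190) and green mark at (341,197). The smaller blue paddle is at (203,187). The turquoise one (346,273) and the large blue one (138,270) are the look-alikes. Next I'll fit the poses.

```bash
python3 - <<'E'
from h import *
for n in('top','scene'):
    W=np.load(n+'.npy'); p=cv2.cvtColor(cv2.imread(f'pics/{n}.png'),cv2.COLOR_BGR2RGB)
    hsv=cv2.cvtColor(p,cv2.COLOR_RGB2HSV); H,S,V=[hsv[...,i].astype(int) for i in range(3)]
    def near(x,y,r,z0,z1): return (np.hypot(W[...,0]-x,W[...,1]-y)<r)&(W[...,2]>z0)&(W[...,2]<z1)
    def rep(t,m):
        q=W[m]; print(n,t,len(q), *( [np.median(q,0).round(1),q.min(0).round(),q.max(0).round()] if len(q) else []))
    for t,x,y,r,z0,z1 in(('box',590,-185,135,42,60),('base',575,187,130,24,36)):
        m=near(x,y,r,z0,z1); rr=cv2.minAreaRect(W[m][:,:2].astype(np.float32)); print(n,t,rr, cv2.boxPoints(rr).round().tolist())
    b=near(590,-185,110,40,125)
    rep('orange',b&(H>5)&(H<22)&(S>150)&(V>120)&(W[...,2]>75))
    rep('green',b&(H>40)&(H<80)&(S>120)); rep('red',b&((H<4)|(H>174))&(S>150)&(W[...,2]<60))
    rep('white',b&(S<40)&(V>190)&(W[...,2]<60)); rep('cap',near(635,-175,45,58,130))
    c=near(575,190,110,30,130)
    rep('yellow',c&(H>22)&(H<35)&(S>120)); rep('pad',c&(V<60)&(W[...,2]>60)); rep('alu',c&(S<40)&(V>150)&(W[...,2]>45))
    rep('high',c&(W[...,2]>100))
    big=[cv2.resize(p[v-40:v+40,u-50:u+50],None,fx=4,fy=4,interpolation=cv2.INTER_CUBIC) for u,v in (((330,182),(203,187)) if n=='top' else ((198,222),(305,196)))]
    save('c_'+n+'.png',np.hstack(big))
E
```

```text
top box ((586.9267578125, -189.0750274658203), (149.94277954101562, 179.98411560058594), 17.779571533203125) [[488.0, -126.0], [543.0, -298.0], [686.0, -252.0], [631.0, -80.0]]
top base ((575.6046142578125, 194.56723022460938), (170.375, 129.97654724121094), 16.770475387573242) [[475.0, 232.0], [513.0, 108.0], [676.0, 157.0], [638.0, 281.0]]
top orange 47 [ 558.2 -161.3  105.6] [ 548. -173.   80.] [ 568. -152.  112.]
top green 49 [ 542.7 -224.4   50.5] [ 531. -237.   45.] [ 555. -212.   59.]
top red 50 [ 576.  -257.9   51.3] [ 564. -271.   44.] [ 588. -248.   56.]
top white 19 [ 536.7 -137.5   52.3] [ 530. -144.   47.] [ 543. -131.   56.]
top cap 122 [ 625.  -172.2   69.7] [ 592. -190.   58.] [ 650. -155.   77.]
top yellow 55 [526.4 183.5 101.1] [514. 157.  96.] [535. 210. 109.]
top pad 175 [553.1 189.5  91.2] [498. 166.  62.] [634. 219. 105.]
top alu 310 [597.4 204.4  62.7] [497. 160.  45.] [636. 232. 113.]
top high 84 [526.4 189.  102.7] [497. 157. 100.] [547. 229. 113.]
scene box ((585.819091796875, -190.7030792236328), (154.07191467285156, 179.99990844726562), 17.57741355895996) 
[... 207 characters left out ...]
 106.0], [677.0, 155.0], [640.0, 280.0]]
scene orange 54 [ 563.3 -163.8  103.5] [ 548. -174.   76.] [ 571. -154.  111.]
scene green 50 [ 542.9 -223.3   50.6] [ 527. -237.   46.] [ 557. -209.   56.]
scene red 49 [ 575.3 -259.5   51.4] [ 558. -271.   46.] [ 590. -247.   56.]
scene white 29 [ 536.3 -138.1   50.8] [ 529. -149.   47.] [ 547. -128.   54.]
scene cap 93 [ 629.2 -175.1   70.1] [ 591. -192.   59.] [ 645. -162.   77.]
scene yellow 53 [527.5 184.   99.8] [506. 155.  61.] [539. 223. 105.]
scene pad 77 [554.  187.6  88.4] [537. 172.  78.] [571. 205. 102.]
scene alu 296 [594.7 199.3  62.9] [497. 158.  45.] [643. 235. 111.]
scene high 47 [527.2 187.7 102.3] [497. 155. 100.] [544. 228. 111.]
```

View pics/c_top.png

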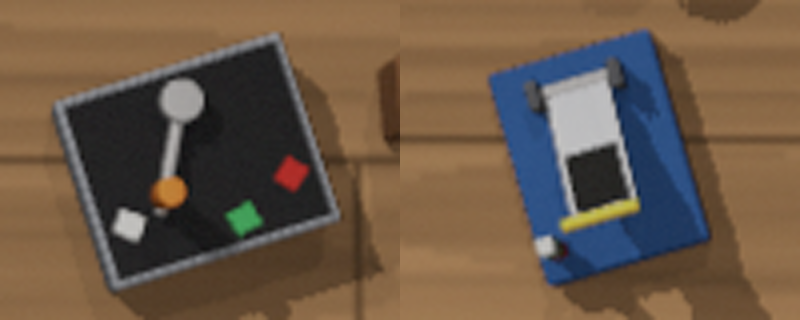

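```bash
python3 - <<'E'
from h import *
W=np.concatenate([np.load(n+'.npy').reshape(-1,3) for n in('top','scene')])
W=W[(W[:,2]>30)&np.isfinite(W).all(1)]
def seg(a,b,w):
    a,b=np.array(a),np.array(b);d=b-a;L=np.linalg.norm(d)
    for i in range(0,10):
        c0,c1=a+d*i/10,a+d*(i+1)/10
        q=W[np.hypot(*(W[:,:2]-(c0+c1)/2).T)<L/20+w]
        print((c0).round(),np.sort(q[:,2])[-5:].round() if len(q) else '-')
seg((194,-620),(560,-162),70); print(); seg((566,-211),(546,186),70)
E
```

```text
[ 194. -620.] [655. 656. 657. 657. 657.]
[ 231. -574.] [655. 656. 657. 657. 657.]
[ 267. -528.] [655. 656. 657. 657. 657.]
[ 304. -483.] [647. 647. 648. 648. 652.]
[ 340. -437.] [203. 203. 203. 204. 204.]
[ 377. -391.] [35. 35. 35. 35. 37.]
[ 414. -345.] [59. 60. 60. 62. 63.]
[ 450. -299.] [59. 60. 60. 60. 62.]
[ 487. -254.] [110. 111. 111. 112. 112.]
[ 523. -208.] [110. 111. 111. 112. 112.]

[ 566. -211.] [110. 111. 111. 112. 112.]
[ 564. -171.] [110. 111. 111. 112. 112.]
[ 562. -132.] [110. 111. 111. 112. 112.]
[560. -92.] [110. 110. 111. 112. 112.]
[558. -52.] [56. 56. 56. 57. 58.]
[556. -12.] -
[554.  27.] [34. 35. 36. 36. 36.]
[552.  67.] [105. 105. 105. 105. 105.]
[550. 107.] [105. 105. 106. 107. 109.]
[548. 146.] [110. 111. 112. 112. 113.]
```

Emit:
{"fn": "play_rows", "kwargs": {"steps": [[0,0,-5,0,0,0,-1],[5,-3.4,-6,0,0,0,-1],[10,-6.7,-6,0,0,0,-1],[15,-10.1,-6,0,0,0,-1],[20,-13.5,-6,0,0,0,-1],[25,-16.9,-4,0,0,0,-1],[30,-20.2,-1,0,0,0,-1],[35,-23.6,2,0,0,0,-1],[40,-27,5,0,0,0,-1],[44.5,-30,6,0,0,0,-1],[48.6,-32.8,6,0,0,0,-1],[48.6,-32.8,6,0,0,0,-1]]}}

```text
clock: 2.0
ee_pos: [561.9, -159.4, 184.9]
eef_rot: [-180.0, -0.0, 17.6]
ft_force: [-0.1, 0.2, 0.6]
gripper_width: 1.0
gripper_force: 0.0
```

```bash
python3 - <<'E'
from h import *
s=env.sense();print(s['clock'],s['ee_pos'],s['eef_rot'])
a=np.radians(17.35);M=np.array([[np.cos(a),np.sin(a)],[np.sin(a),-np.cos(a)]])
print(M@(np.array([559.5,-162])-s['ee_pos'][:2]))
p,W=cloud('scene')
hsv=cv2.cvtColor(p,cv2.COLOR_RGB2HSV).astype(int);H,S,V=hsv[...,0],hsv[...,1],hsv[...,2]
m=(np.hypot(W[...,0]-560,W[...,1]+163)<35)&(H>5)&(H<22)&(S>150)&(W[...,2]>70)
print(m.sum(),np.median(W[m],0))
E
```

```text
2.0 [ 561.92391869 -159.35298834  184.93599091] [-1.79987077e+02 -2.88117277e-02  1.75798214e+01]
[-3.10299255  1.80374327]
61 [ 563.57342377 -163.63080025  103.1318892 ]
```

Emit:
{"fn": "play_rows", "kwargs": {"steps": [[-0.2,0.2,4,0,0,0,-1],[-0.2,0.2,7,0,0,0,-1],[-0.2,0.2,9.2,0,0,0,-1],[-0.2,0.2,9.2,0,0,0,-1],[-0.2,0.2,9.2,0,0,0,1],[-0.2,0.2,9.2,0,0,0,1],[-0.2,0.2,9.2,0,0,0,1],[-0.2,0.2,9.2,0,0,0,1],[-0.2,0.2,9.2,0,0,0,1],[-0.2,0.2,9.2,0,0,0,1],[-0.2,0.2,9.2,0,0,0,1],[-0.2,0.2,9.2,0,0,0,1]], "squeeze": 20}}

```text
clock: 3.55
ee_pos: [558.7, -164.9, 93.8]
eef_rot: [180.0, -0.0, 17.4]
ft_force: [-2.5, 0.3, 7.7]
gripper_width: 0.252
gripper_force: 22.5
```

Emit:
{"fn": "play_rows", "kwargs": {"steps": [[-0.3,0.73,0,0,0,0,1],[-0.55,1.5,0,0,0,0,1],[-0.7,2.3,0,0,0,0,1],[-0.75,3.05,0,0,0,0,1],[-0.7,3.85,0,0,0,0,1],[-0.6,4.65,0,0,0,0,1],[-0.6,4.65,0,0,0,0,1],[-0.6,4.65,0,0,0,0,1],[-0.6,4.65,0,0,0,0,1],[-0.6,4.65,0,0,0,0,1]]}}

```text
clock: 4.8
ee_pos: [566.3, -211.0, 93.2]
eef_rot: [-180.0, 0.0, 17.4]
ft_force: [-4.2, -4.7, -1.4]
gripper_width: 0.247
gripper_force: 22.4
```

Emit:
{"fn": "play_rows", "kwargs": {"steps": [[0,0,0,0,0,0,-1],[0,0,0,0,0,0,-1],[0,0,0,0,0,0,-1],[0,0,0,0,0,0,-1],[0,0,-2,0,0,0,-1],[0,0,-5,0,0,0,-1],[0,0,-9,0,0,0,-1],[-2,-5,-10,0,0,0,-1],[-2,-11,-10,0,0,0,-1],[-2,-16,-10,0,0,0,-1],[-2,-16,-10,0,0,0,-1]]}}

```text
clock: 6.18
ee_pos: [498.6, -61.7, 193.5]
eef_rot: [-180.0, 0.0, 17.5]
ft_force: [1.8, -0.8, 0.3]
gripper_width: 1.002
gripper_force: 0.0
```

```bash
python3 - <<'E'
from h import *
print(env.sense()['ee_pos'])
for n in('scene','top'):
    p,W=cloud(n); save(n+'2.png',p)
    hsv=cv2.cvtColor(p,cv2.COLOR_RGB2HSV).astype(int);H,S,V=hsv[...,0],hsv[...,1],hsv[...,2]
    m=(np.hypot(W[...,0]-563,W[...,1]+205)<45)&(H>5)&(H<22)&(S>150)&(W[...,2]>75)
    q=W[m]
    if len(q):
        k=np.median(q,0);d=k[:2]-[629.4,-176.2];print(n,len(q),k,np.hypot(*d),np.radians(np.degrees(np.arctan2(d[1],d[0]))%360-197.7)+.8)
    if n=='top':u,v=330,182
    else: u,v=198,222
    save(n+'2c.png',cv2.resize(p[v-40:v+40,u-50:u+50],None,fx=6,fy=6,interpolation=cv2.INTER_CUBIC))
E
```

```text
[498.59765929 -61.69227358 193.51016936]
scene 52 [ 571.20551618 -211.57343975  104.34615084] 68.10196903746281 1.0372473278254164
top 1 [ 567.97311411 -221.83388101  104.82472313] 76.52263329104751 1.1300167240045704
```

View pics/scene2c.png

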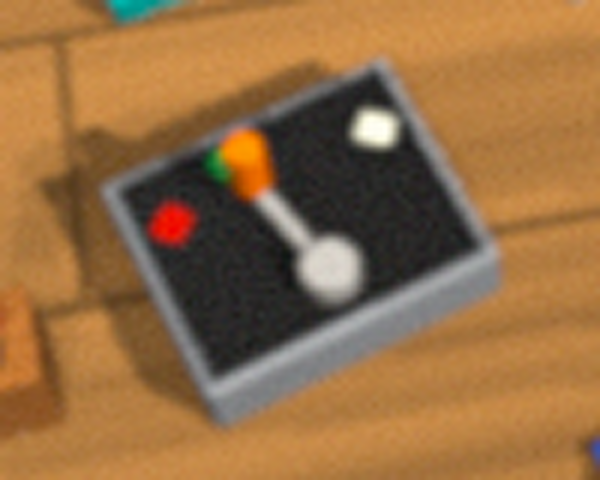

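The scene crop shows the knob at (245,160) with the rod aimed at the green mark, partly hidden behind it. That fits a reading of about 1.0. Next is the paddle.

Emit:
{"fn": "play_rows", "kwargs": {"steps": [[2.5,-5,0,0,0,0,1],[5.5,-10,0,0,0,0,1],[8,-15,0,0,0,0,1],[10.5,-20,0,0,0,0,1],[11.9,-22.1,0,0,0,0,1],[11.9,-22.1,3,0,0,0,1],[11.9,-22.1,5,0,0,0,1],[11.9,-22.1,6.8,0,0,0,1],[11.9,-22.1,6.8,0,0,0,1],[11.9,-22.1,6.8,0,0,0,1]]}}

```text
clock: 7.52
ee_pos: [548.4, 181.7, 125.8]
eef_rot: [180.0, -0.0, 17.3]
ft_force: [0.3, 0.5, -0.1]
gripper_width: 0.002
gripper_force: 0.0
```

Emit:
{"fn": "play_rows", "kwargs": {"steps": [[0,-0.3,0.8,0,0,0,1],[0,-0.3,1.4,0,0,0,1],[0,-0.3,2,0,0,0,1],[0,-0.3,2.3,0,0,0,1],[0,-0.3,2.6,0,0,0,1],[0,-0.3,2.6,0,0,0,1],[0,-0.3,2.6,0,0,0,1]]}}

```text
clock: 8.4
ee_pos: [546.9, 185.0, 99.5]
eef_rot: [180.0, -0.0, 17.3]
ft_force: [-1.4, -0.1, 5.7]
gripper_width: 0.003
gripper_force: 2.3
```

```bash
cat > pad.py <<'E'
from h import *
s=env.sense();print(s['clock'],s['ee_pos'],s['ft_force'])
for n in('scene','top'):
    p,W=cloud(n)
    hsv=cv2.cvtColor(p,cv2.COLOR_RGB2HSV).astype(int);H,S,V=hsv[...,0],hsv[...,1],hsv[...,2]
    m=(np.hypot(W[...,0]-524,W[...,1]-184)<45)&(H>22)&(H<35)&(S>120)
    if m.sum(): print(n,m.sum(),np.median(W[m],0))
    u,v=(203,187) if n=='top' else (305,196)
    save(n+'3c.png',cv2.resize(p[v-40:v+40,u-50:u+50],None,fx=7,fy=7,interpolation=cv2.INTER_CUBIC))
E
python3 pad.py
```

```text
8.4 [546.94398844 184.99375964  99.47082799] [-1.38449837 -0.13930536  5.67884611]
scene 2 [509.29766886 225.62865915 534.64104164]
top 1 [509.65023886 208.54677469  85.05501334]
```

Emit:
{"fn": "play_rows", "kwargs": {"steps": [[0,0,0.4,0,0,0,1],[0,0,0.8,0,0,0,1],[0,0,1.1,0,0,0,1],[0,0,1.3,0,0,0,1],[0,0,1.3,0,0,0,1],[0,0,1.3,0,0,0,1],[0,0,1.3,0,0,0,1],[0,0,1.3,0,0,0,1]]}}

```text
clock: 9.5
ee_pos: [546.7, 184.9, 86.6]
eef_rot: [180.0, 0.0, 17.4]
ft_force: [-2.6, -0.1, 8.2]
gripper_width: -0.002
gripper_force: 3.4
```

```bash
python3 pad.py
```

```text
9.5 [546.67033134 184.94082001  86.60360252] [-2.56980365 -0.12298569  8.22233785]
top 17 [510.2426565  186.10589452  76.43579205]
```

View pics/scene3c.png

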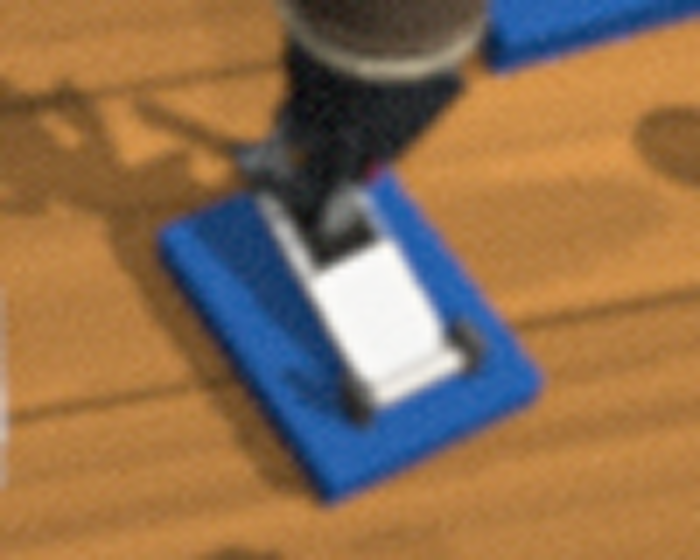

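The crop shows the fingertips on the black pad at (345,215), with the paddle clearly lowered and the nose hidden. I'll check the slope from the aluminium part.

```bash
python3 - <<'E'
from h import *
a=np.radians(16.5)
for f in('old','new'):
  for n in('scene','top'):
    if f=='old': W=np.load(n+'.npy');p=cv2.cvtColor(cv2.imread(f'pics/{n}.png'),cv2.COLOR_BGR2RGB)
    else: p,W=cloud(n)
    hsv=cv2.cvtColor(p,cv2.COLOR_RGB2HSV).astype(int);H,S,V=hsv[...,0],hsv[...,1],hsv[...,2]
    D=W[...,:2]-[628.5,209.4];x=D@[np.cos(a),np.sin(a)];y=D@[-np.sin(a),np.cos(a)]
    m=(x<-15)&(x>-62)&(abs(y)<20)&(W[...,2]>35)&(W[...,2]<100)&(V>100)&(S<60)
    X,Z=-x[m],W[...,2][m]; k=np.polyfit(X,Z,1)
    off=4.0
    # slope by fit, and by mean height with known hinge (surface offset 4 mm)
    from scipy.optimize import brentq
    s=brentq(lambda s:40+X.mean()*np.tan(s)+off/np.cos(s)-Z.mean(),-.2,.8)
    print(f,n,m.sum(),'fit',np.arctan(k[0]).round(3),'height',round(s,3))
s=env.sense();print(s['ee_pos'],s['ft_force'])
E
```

```text
old scene 156 fit 0.521 height 0.474
old top 170 fit 0.513 height 0.51
new scene 151 fit 0.289 height 0.24Traceback (most recent call last):
  File "<stdin>", line 10, in <module>
    raise TypeError("expected non-empty vector for x")
TypeError: expected non-empty vector for x
```

The paddle reads about 0.23–0.24, well inside the band. I'll hold it there, then hand in.

Emit:
{"fn": "play_rows", "kwargs": {"steps": [[0,0,0,0,0,0,1],[0,0,0,0,0,0,1],[0,0,0,0,0,0,1],[0,0,0,0,0,0,1],[0,0,0,0,0,0,1],[0,0,0,0,0,0,1],[0,0,0,0,0,0,1],[0,0,0,0,0,0,1],[0,0,0,0,0,0,1],[0,0,0,0,0,0,1],[0,0,0,0,0,0,1],[0,0,0,0,0,0,1]]}}

```text
clock: 11.2
ee_pos: [546.6, 184.9, 86.6]
eef_rot: [-180.0, 0.0, 17.3]
ft_force: [-2.2, -1.3, 7.2]
gripper_width: -0.004
gripper_force: 3.4
```

```bash
python3 -c "
from station import env
s=env.sense();print(s['clock'],s['ee_pos'],s['ft_force']);print(env.finish_job())"
```

```text
11.2 [546.63469374 184.92662028  86.57460938] [-2.24606141 -1.34056005  7.16684083]
the job is handed in; nothing more can be done
None
```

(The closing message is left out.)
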